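# Open the last quarter-turn cam on an instrument's access panel

## Task

In the electronics teaching lab, one of the two red cam fasteners on the instrument's clear access panel is still shut. Take the orange screwdriver from the wooden rack, use it to turn that fastener a quarter turn counterclockwise (seen from above) so that the panel is free, and stand the screwdriver back upright in its own hole in the rack. Leave the other fastener open and leave the blue nut driver alone.

Things in the scene. Friction and masses are not known exactly. Their poses are not given: they have to be found in the camera images.
- driver_mid (a point): Orange screwdriver, 137 mm long, 130 g, upright, blade down in a rack hole. Point: middle of its square handle (26 x 26 mm along x and y, 70 mm tall); z up. Below it: top of a round guard disc (56 mm wide, 5 mm thick) 35 mm down, disc's underside (rests on the rack) 40, blade tip 102. Shank 16 mm; lowest 20 mm a flat blade, 24 mm wide along y, 4 mm thick along x.
- rack: Fixed wooden block 70 x 200 x 70 mm high, origin under its centre, long axis y. Two square 32 mm holes with 3 mm lead-in, right through, at y = -60 and +60 mm; one holds the orange screwdriver, the other the blue nut driver. The screwdriver goes in at any yaw.
- latch_slot (a point): Shut fastener on the grey instrument (200 x 290 mm, top 60 mm above the bench): red wing 64 x 20 mm, steel head, turns about the vertical through this point, the centre of the slot's floor. Slot along y (the wing's length), 40 mm long, ends open, 7 mm wide, from 8 mm up flaring to 19 mm at the mouth 14 mm up. Axes turn with it. Shut, the wing lies across the clear panel's edge.
- latch (a joint): Angle of the shut fastener, rad: 0 shut (starts at 0 to 0.2), grows counterclockwise seen from above, 1.57 open (wing along the panel's edge), stop at 1.75. Turns with light friction (0.06 N m) and stays where it is left. The 4 mm blade has about 8 degrees of play each way in the 7 mm slot before it drives the fastener.
- latch2 (a joint): Angle of the twin fastener on the panel's opposite edge, 196 mm away, already open (starts at 1.45 to 1.65); same meaning.
- nutdriver_mid (a point): Middle of the handle of the blue nut driver, a bystander in the rack's other hole; same handle and disc as the screwdriver, but blue, with a round socket tip. Both tools top out 145 mm above the bench in the rack.

How it is judged:
On the way:
1. the shut fastener has been turned past 65 degrees with the screwdriver upright in its slot (value of joint latch above 1.13 rad and horizontal distance between driver_mid and latch_slot below 0.025 m and distance between driver_mid and latch_slot below 0.118 m and angle between driver_mid's own z axis and vertical below 0.26 rad), for 0.1 s.
At the end, for the whole second after the job is handed in: Both fasteners are open (beyond 1.13 rad, 65 degrees), and the screwdriver stands released in the rack hole it came from, its handle's middle within 20 mm of where it started and upright within 10 degrees (value of joint each of latch, latch2 above 1.13 rad and distance of driver_mid from where it was at the start of the episode below 0.02 m and angle between driver_mid's own z axis and vertical below 0.17 rad); the robot touches nothing.
It fails at once if the blue nut driver is moved by more than 30 mm (distance of nutdriver_mid from where it was at the start of the episode above 0.03 m).
It also fails if it takes over 54 s, if anything falls off the work surface, if the arm or the gripper's body presses on something with over 40 N, if the wrist force passes 120 N, or if a joint passes its speed limit or range.

## Robot

A 7-joint arm with a two-finger parallel gripper is mounted at the origin on the work surface. World frame = base frame: x ahead of the robot, y to its left, z up, the work surface at z = 0. Lengths are in m, angles in rad, forces in N, time in s.
With the tool pointing down it reaches from about 0.425 to 0.925 m from the base axis. Payload 6.8 kg.
Tool frame: the origin (TCP) lies midway between the tips of the shut fingers; the grasp point (between the pads) lies 19 mm behind it; x points along the fingers, y is the direction in which the jaws open and shut, and the axes are right-handed (so a half turn about x gives the same grasp; the last joint's range is limited). The gripper opens to 85 mm and grips with 20 to 120 N. Pads are 22 mm wide; open, the fingers measure 114 mm over their backs; the gripper's body (76 mm by 85 mm) begins 54 mm behind the grasp point. The pads swing forward as they close: fully open they stand 13 mm farther back than shut.
Start: joints at [1.095, 0.477, 0.022, 1.555, -0.011, 1.109, -0.083], TCP at [0.243, -0.63, 0.231] pointing down, gripper open.
Joint ranges: [-2.96, 2.96], [-0.34, 2.1], [-1.41, 1.46], [0.24, 2.44], [-1.37, 4.51], [0.17, 1.92], [-2.96, 2.96]. Speed limits (rad/s): [2.39, 2.39, 3.14, 3.14, 3.14, 3.14, 3.14].

## Interface

Orientations are given as a rotation vector (axis times angle).
In Python, from bench import r gives the robot as it stands.
- The arm moves only by the tool carry_out, never from a script. Its argument "targets" is one flat list of numbers, 7 for each row, row after row: the finger opening in m, from 0 to 0.0854, then the shift along the tool's x, y, z in m, then the turn, a rotation vector about the tool's x, y, z in units of 5 degrees (1.0 is 5 degrees). A call has 1 to 12 rows; each row is the pose to reach, as a shift and turn from the pose measured when the call began, along the tool's axes at that moment; what a row does not reach only later rows make up. A row lasts 1/8 s, in which the tool goes at most 62.5 mm and 10.7 degrees, less where a joint would pass 70% of its speed; a pose out of reach is approached as far as the arm can. A call with a gripper value outside its range is refused whole. The fingers move at their own pace and stop on an object; "squeeze" is the grip in N (left out, the last holds). Time passes only in rows, so rows that repeat a pose let the fingers close. It gives the time, the measured TCP pose, the force and the opening at its end, in the units of the state.
- r.get_obs(): the state, without advancing time (a new reading comes with each control period).
- r.grab_frame(name): name is "scene" or "top" or "wrist"; returns the picture (384x512x3 uint8, blue, green, red); there is no depth.
- r.camera_info(name): a dict with "fx", "fy", "cx", "cy" (pixels), "xyz" and "orientation" of the camera in the world. Camera axes: x right, y up, looking along -z (the intrinsics and any distortion apply to the point x, -y, -z); pixel columns grow to the right and rows downward; lengths in m; the calibration is good to about 2 mm. A picture is of the moment at which its call begins: read the wrist's pose just before it. camera_info takes no time and is no camera call; for the wrist camera it gives the pose at the moment of the call.
- r.hand_in(): hands the job in, once; it reports no verdict.
The state is a dict: "clock": time; "joints": joint angles; "qvel": joint speeds; "tau": joint torques, N m; "tcp_pos": TCP position; "orientation": TCP orientation; "contact_force": force on the tool from outside, world axes, zero at the start; "moment": the same for the moment, N m; "grip_width": finger opening in m.
Only numpy, scipy, OpenCV 4.12 (cv2) and the standard library are available. Lean on these libraries where they do the work, as an engineer would, in place of code of your own. Each camera call takes 0.05 s, during which the arm holds its last target. There are 200 camera calls.

## Working session

There is one attempt and no reset: what is moved stays moved. The work goes in short steps, Python scripts to look and compute and a tool call to move; the robot and the scene stay as the last step left them, time stands still between calls to the robot, and variables do not carry over. Pictures are saved under pics/ and viewed, about 8 in all and at most 12, crops included, and the job is handed in when it is done.

Besides the shell and the picture viewer there is one more tool, called in YAML: its name, and indented under it one key for each argument. carry_out: Moves the arm, as the interface text tells. Its arguments: {"type":"object","properties":{"targets":{"type":"array","items":{"type":"number"}},"squeeze":{"type":"number"}},"required":["targets"]}

```bash
mkdir -p pics; ls; python3 - <<'E'
from bench import r
import cv2,numpy as np
o=r.get_obs();print({k:np.round(v,3) for k,v in o.items()})
for n in("scene","top"):
    print(n,r.camera_info(n)); cv2.imwrite(f"pics/{n}0.png",r.grab_frame(n))
print(r.camera_info("wrist"))
a=cv2.imread("pics/scene0.png");b=cv2.imread("pics/top0.png")
cv2.imwrite("pics/both.png",np.vstack([cv2.resize(a,(400,300)),cv2.resize(b,(400,300))]))
E
```

```text
pics
{'clock': np.float64(0.0), 'joints': array([ 1.095,  0.478,  0.022,  1.556, -0.011,  1.109, -0.083]), 'qvel': array([-0.002, -0.001, -0.001, -0.   , -0.001, -0.   ,  0.001]), 'tau': array([ 0.0000e+00, -5.9645e+01,  1.6080e+00, -2.8119e+01,  1.3000e-02,
        9.0000e-03,  0.0000e+00]), 'tcp_pos': array([ 0.242, -0.629,  0.23 ]), 'orientation': array([ 2.021,  0.378, -2.022]), 'contact_force': array([-0.228, -0.264, -0.746]), 'moment': array([-0.028, -0.033,  0.004]), 'grip_width': np.float64(0.085)}
scene {'fx': 437.9692821691987, 'fy': 437.9692821691987, 'cx': 259.08845233990695, 'cy': 190.81332631715907, 'xyz': array([1.02387966, 0.31203525, 0.81783031]), 'orientation': array([0.37229223, 0.69703062, 2.01812164])}
top {'fx': 459.9739982136752, 'fy': 459.9739982136752, 'cx': 259.2436100900897, 'cy': 198.11667740610528, 'xyz': array([0.3626117 , 0.03012837, 1.06269643]), 'orientation': array([ 0.1626449 , -0.17209285, -1.62675201])}
{'fx': 287.30398262026324, 'fy': 287.30398262026324, 'cx': 251.21407771793727, 'cy': 193.83397871752996, 'xyz': array([ 0.31003847, -0.60322655,  0.37250855]), 'orientation': array([-0.2540446 ,  0.17467417, -1.19402085])}
```

View pics/top0.png

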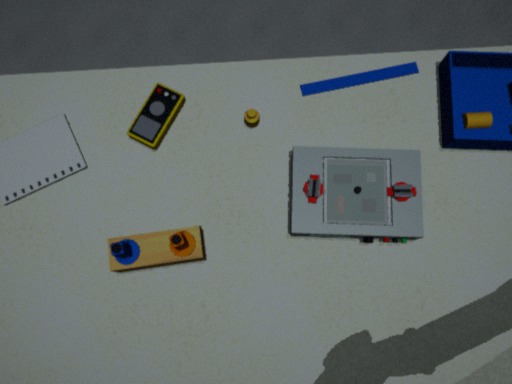

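View pics/scene0.png

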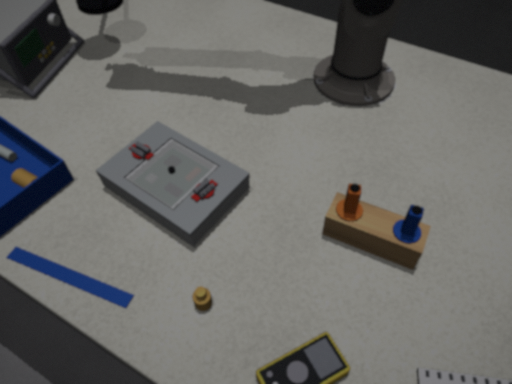

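The top view shows the rack around (157,248), with blue at (124,249) and orange at (183,242). The instrument is on the right. The right fastener at (402,190) lies across the panel edge, so it's shut; the left one at (313,188) is open. The scene view agrees. Next I'll measure from both views.

```bash
cat > h.py <<'E'
import cv2,numpy as np
from scipy.spatial.transform import Rotation as R
def ray(ci,uv):
    d=np.array([(uv[0]-ci['cx'])/ci['fx'],-(uv[1]-ci['cy'])/ci['fy'],-1.])
    return np.array(ci['xyz']),R.from_rotvec(ci['orientation']).apply(d)
def plane(ci,uv,z):
    o,d=ray(ci,uv);return o+d*(z-o[2])/d[2]
def tri(rs):
    A=0;b=0
    for o,d in rs:
        d=d/np.linalg.norm(d);P=np.eye(3)-np.outer(d,d);A=A+P;b=b+P@o
    p=np.linalg.solve(A,b)
    return p,[round(1e3*np.linalg.norm(np.cross(p-o,d/np.linalg.norm(d))),1) for o,d in rs]
def mask(im,lo,hi):
    return cv2.inRange(cv2.cvtColor(im,cv2.COLOR_BGR2HSV),lo,hi)
E
python3 - <<'E'
from bench import r
from h import *
T=cv2.imread("pics/top0.png");S=cv2.imread("pics/scene0.png")
for n,im in(("top",T),("scene",S)):
    ci=r.camera_info(n)
    for c,lo,hi in(("red",(0,140,60),(4,255,255)),("red2",(172,140,60),(180,255,255)),("orange",(5,190,60),(14,255,255)),("blue",(100,150,40),(125,255,255)),("wood",(8,60,90),(24,185,255))):
        k,l,s,ce=cv2.connectedComponentsWithStats(mask(im,lo,hi))
        for i in range(1,k):
            if s[i][4]>15: print(n,c,s[i],ce[i].round(1), plane(ci,ce[i],.07)[:2].round(3))
a=cv2.resize(T[220:280,100:210],None,fx=5,fy=5,interpolation=cv2.INTER_CUBIC)
b=cv2.resize(T[140:250,280:430],None,fx=5,fy=5,interpolation=cv2.INTER_CUBIC)
c=cv2.resize(S[110:250,90:260],None,fx=3,fy=3,interpolation=cv2.INTER_CUBIC)
d=cv2.resize(S[170:280,310:440],None,fx=3,fy=3,interpolation=cv2.INTER_CUBIC)
def pad(x,w,h): 
    o=np.zeros((h,w,3),np.uint8);x=x[:h,:w];o[:x.shape[0],:x.shape[1]]=x;return o
b=cv2.resize(T[140:250,280:430],None,fx=2.6,fy=2.6,interpolation=cv2.INTER_CUBIC);a=cv2.resize(T[220:280,100:210],None,fx=3.6,fy=3.6,interpolation=cv2.INTER_CUBIC);c=cv2.resize(c,None,fx=.77,fy=.77);d=cv2.resize(d,None,fx=.9,fy=.9)
cv2.imwrite("pics/z.png",np.vstack([np.hstack([pad(a,400,300),pad(b,400,300)]),np.hstack([pad(d,400,300),pad(c,400,300)])]))
E
```

```text
top red [311 175   8   5  26] [314.3 176.7] [ 0.616 -0.108]
top red [304 182   4  12  29] [305.4 187.1] [ 0.594 -0.086]
top red [320 184   3  11  23] [321.  188.9] [ 0.588 -0.121]
top red [387 188   6   8  40] [389.6 191.5] [ 0.572 -0.272]
top red [410 189   6   7  24] [413.2 191.3] [ 0.569 -0.324]
top red [308 197   9   6  43] [311.9 199.5] [ 0.565 -0.098]
top red [395 197  13   4  27] [401.4 198.3] [ 0.555 -0.296]
top red [384 237   5   5  21] [386.  239.3] [ 0.467 -0.251]
top orange [171 232  17  21  92] [178.9 243.2] [0.487 0.197]
top blue [ 449   51   63   91 4155] [480.9  98.6] [ 0.778 -0.509]
top blue [ 300   62  118   34 1275] [358.7  78.5] [ 0.846 -0.233]
top blue [111 240  28  24 356] [126.7 251.9] [0.475 0.31 ]
top wood [244 109  15  10  29] [251.  112.5] [0.777 0.024]
top wood [ 108  228   95   43 1585] [153.2 249.6] [0.476 0.253]
scene red [133 153   7   5  18] [135.6 155.4] [ 0.593 -0.295]
scene red [145 153   8   6  31] [148.3 155.4] [ 0.578 -0.269]
scene red [204 191   9   7  26] [209.  193.9] [ 0.599 -0.084]
scene red [192 195   8   6  33] [195.6 197.1] [ 0.62  -0.104]
scene orange [349 191   9   6  31] [352.8 193.8] [0.443 0.182]
scene orange [343 202  17  17 100] [351.8 212.7] [0.489 0.199]
scene blue [   0  118   63   91 2104] [ 21.3 163.8] [ 0.745 -0.506]
scene blue [394 207  27  35 526] [408.4 227.8] [0.466 0.312]
scene blue [   9  248  123   59 1586] [ 71. 277.] [ 0.892 -0.196]
scene wood [ 12 169  24  16 239] [ 22.6 176.5] [ 0.769 -0.473]
scene wood [347 183   5   9  20] [349.  187.3] [0.431 0.167]
scene wood [358 185   4  10  21] [359.7 190.2] [0.426 0.19 ]
scene wood [ 326  193  104   61 1877] [374.8 221.8] [0.486 0.249]
scene wood [192 286  19  19 223] [200.9 295. ] [0.796 0.037]
```

View pics/z.png

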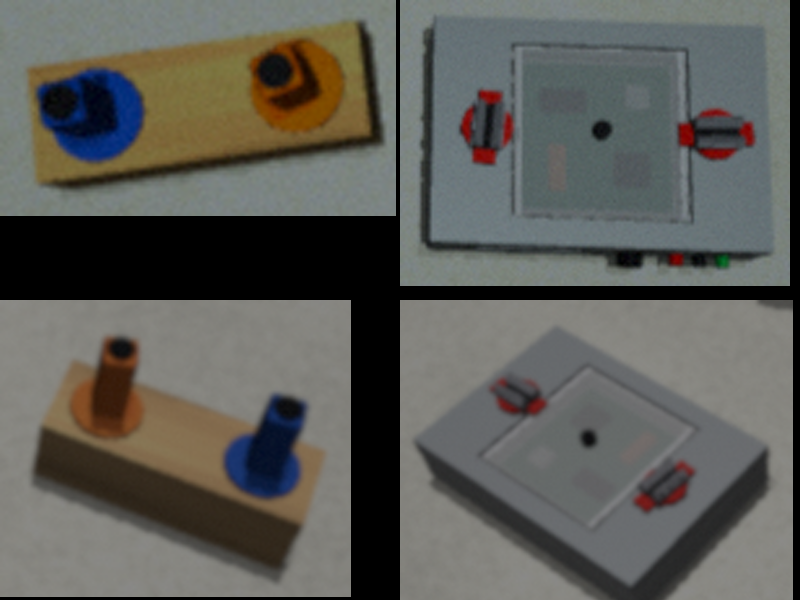

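Zooming in, I can see the black end caps on the handles and the grey heads with their slots. The orange cap is at top (176.1,239.4) and scene (355.2,188.1). The shut head is at top (402.3,190.8) and scene (141.1,151.1).

```bash
python3 - <<'E'
from bench import r
from h import *
t=r.camera_info("top");s=r.camera_info("scene")
print("cap",tri([ray(t,(176.1,239.4)),ray(s,(355.2,188.1))]),plane(t,(176.1,239.4),.145),plane(s,(355.2,188.1),.145))
print("disc",plane(t,(182.5,243.9),.075),plane(s,(310+106/2.7,170+108/2.7),.075))
print("head",tri([ray(t,(402.3,190.8)),ray(s,(141.1,151.1))]),plane(t,(402.3,190.8),.08))
z=lambda x,y:(100+x/3.6,220+y/3.6)
c=[plane(t,z(*p),.07)[:2] for p in((27,68),(361,22),(373,136),(41,184))];print("rack",np.round(c,3),np.mean(c,0))
d=c[0]-c[1]+c[3]-c[2];print("rack y axis yaw deg",np.degrees(np.arctan2(-d[0],d[1])))
b=lambda x,y:(280+(x-400)/2.6,140+y/2.6)
i=[plane(t,b(*p),.06)[:2] for p in((434,17),(763,26),(770,250),(430,242))];print(np.round(i,3))
d=i[0]-i[1]+i[3]-i[2];print("instr yaw",np.degrees(np.arctan2(-d[0],d[1])))
o=r.get_obs();print(R.from_rotvec(o['orientation']).as_matrix().round(3))
w=r.camera_info("wrist");M=R.from_rotvec(o['orientation']);print("cam in tool",M.inv().apply(w['xyz']-o['tcp_pos']).round(3),(M.inv()*R.from_rotvec(w['orientation'])).as_matrix().round(2))
E
```

```text
cap (array([0.48507196, 0.19146955, 0.14307835]), [np.float64(1.4), np.float64(1.4)]) [0.48527111 0.18983937 0.145     ] [0.48600568 0.19305004 0.145     ]
disc [0.48405097 0.18852365 0.075     ] [0.48911632 0.19308722 0.075     ]
head (array([ 0.57234662, -0.30023711,  0.06338731]), [np.float64(1.8), np.float64(1.8)]) [ 0.56985741 -0.29642304  0.08      ]
rack [[0.506 0.351]
 [0.521 0.15 ]
 [0.452 0.145]
 [0.436 0.342]] [0.47868341 0.24704296]
rack y axis yaw deg 4.489438387021773
[[ 0.693 -0.067]
 [ 0.667 -0.355]
 [ 0.47  -0.334]
 [ 0.495 -0.048]]
instr yaw -5.094333080608997
[[-0.001  0.36  -0.933]
 [ 0.001 -0.933 -0.36 ]
 [-1.    -0.002  0.   ]]
cam in tool [-0.142 -0.    -0.072] [[-0.    0.29 -0.96]
 [ 1.    0.   -0.  ]
 [-0.   -0.96 -0.29]]
```

carry_out:
  targets: [0.085, 0, -0.02, -0.05, 0, 0, 0, 0.085, 0, -0.045, -0.1, 0, 0, 0, 0.085, 0, -0.068, -0.15, 0, 0, 0, 0.085, 0, -0.09, -0.2, 0, 0, 0, 0.085, 0, -0.11, -0.25, 0, 0, 0, 0.085, 0, -0.135, -0.3, 0, 0, 0, 0.085, 0, -0.155, -0.35, 0, 0, 0, 0.085, 0.02, -0.175, -0.4, 0, 0, 0, 0.085, 0.04, -0.189, -0.427, 0, 0, 0, 0.085, 0.06, -0.189, -0.427, 0, 0, 0, 0.085, 0.06, -0.189, -0.427, 0, 0, 0]
  squeeze: 60

```text
clock: 1.48
tcp_pos: [0.5716, -0.2986, 0.1686]
orientation: [2.018, 0.381, -2.026]
contact_force: [-0.1, -0.1, 0.8]
grip_width: 0.085
```

```bash
python3 - <<'E'
from bench import r
from h import *
import pickle
o=r.get_obs();ci=r.camera_info("wrist");im=r.grab_frame("wrist")
pickle.dump((o,ci,im),open("w1.pkl","wb"))
print(o['clock'],o['tcp_pos'],R.from_rotvec(o['orientation']).as_matrix().round(3),o['joints'].round(2))
cv2.imwrite("pics/w1.png",im)
E
```

```text
1.475 [ 0.57161031 -0.29855922  0.16855309] [[-0.005  0.36  -0.933]
 [ 0.003 -0.933 -0.36 ]
 [-1.    -0.005  0.003]] [ 0.47  0.49 -0.11  1.68  0.06  0.98 -0.87]
```

View pics/w1.png

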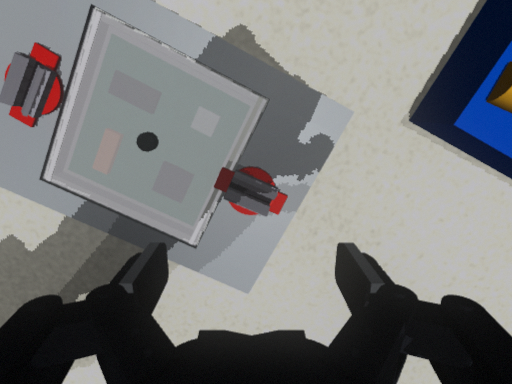

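The wrist view shows the shut fastener at about (252,191), with its wing from (217,178) to (286,206). The slot is visible. I'll crop in for precision.

```bash
python3 - <<'E'
from h import *
im=cv2.imread("pics/w1.png")
cv2.imwrite("pics/w1z.png",cv2.resize(im[150:230,200:300],None,fx=7,fy=7,interpolation=cv2.INTER_CUBIC))
E
```

```text
(no output)
```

View pics/w1z.png

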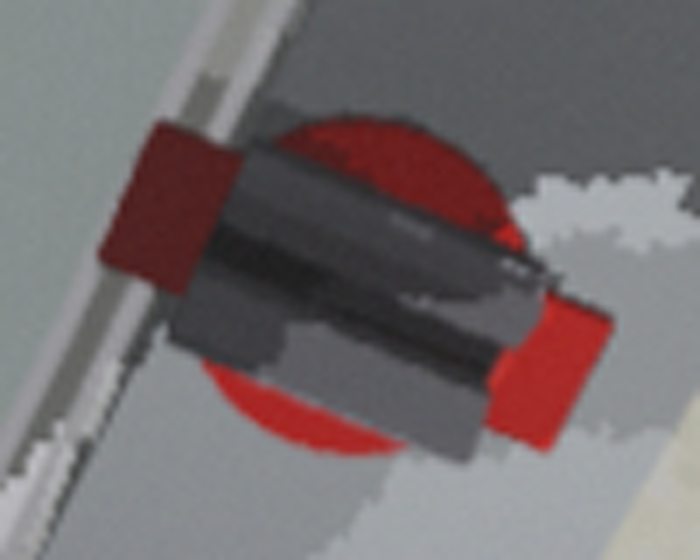

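```bash
python3 - <<'E'
from h import *
import pickle
o,ci,im=pickle.load(open("w1.pkl","rb"))
q=lambda x,y:(200+x/7-.43,150+y/7-.43)
for z in(.064,.068,.072,.076,.08,.085):
    a=plane(ci,q(130,191),z);b=plane(ci,q(580,385),z);d=a-b
    e=plane(ci,q(361,305),z);s=[plane(ci,q(*p),z) for p in((210,243),(490,372))]
    ds=s[0]-s[1]
    print(z,"len",np.linalg.norm(d).round(4),"mid",((a+b)/2)[:2].round(4),"yaw",np.degrees(np.arctan2(-d[0],d[1])).round(1),"head",e[:2].round(4),"slotlen",np.linalg.norm(ds).round(4),((s[0]+s[1])/2)[:2].round(4),np.degrees(np.arctan2(-ds[0],ds[1])).round(1))
# panel edge direction: long edge on instrument side
for p,p2 in(((267,99),(200,246)),((352,112),(248,293)),):
    a,b=plane(ci,p,.06),plane(ci,p2,.06);d=a-b;print("edge yaw (x axis)",np.degrees(np.arctan2(d[1],d[0])))
# camera sanity vs twin
E
```

```text
0.064 len 0.0629 mid [ 0.5724 -0.2973] yaw -3.0 head [ 0.5706 -0.2984] slotlen 0.0397 [ 0.5698 -0.2973] -4.5
0.068 len 0.0619 mid [ 0.5735 -0.2969] yaw -3.0 head [ 0.5717 -0.2979] slotlen 0.0391 [ 0.5709 -0.2969] -4.5
0.072 len 0.0609 mid [ 0.5746 -0.2965] yaw -3.0 head [ 0.5728 -0.2975] slotlen 0.0384 [ 0.572  -0.2965] -4.5
0.076 len 0.0598 mid [ 0.5757 -0.2961] yaw -3.0 head [ 0.574  -0.2971] slotlen 0.0378 [ 0.5732 -0.2961] -4.5
0.08 len 0.0588 mid [ 0.5768 -0.2957] yaw -3.0 head [ 0.5751 -0.2967] slotlen 0.0371 [ 0.5743 -0.2957] -4.5
0.085 len 0.0575 mid [ 0.5781 -0.2952] yaw -3.0 head [ 0.5765 -0.2962] slotlen 0.0363 [ 0.5757 -0.2952] -4.5
edge yaw (x axis) -3.767066189436124
edge yaw (x axis) -5.233008677158455
```

carry_out:
  targets: [0.085, -0.03, -0.02, 0, 0, 0, 0, 0.085, -0.06, -0.07, -0.01, 0, 0, 0, 0.085, -0.06, -0.13, -0.02, 0, 0, 0, 0.085, -0.06, -0.19, -0.03, 0, 0, 0, 0.085, -0.06, -0.25, -0.04, 0, 0, 0, 0.085, -0.06, -0.31, -0.05, 0, 0, 0, 0.085, -0.06, -0.37, -0.07, 0, 0, 0, 0.085, -0.06, -0.43, -0.08, 0, 0, 0, 0.085, -0.06, -0.487, -0.095, 0, 0, 0, 0.085, -0.06, -0.487, -0.095, 0, 0, 0, 0.085, -0.06, -0.487, -0.095, 0, 0, 0]

```text
clock: 2.9
tcp_pos: [0.4866, 0.188, 0.2319]
orientation: [2.021, 0.376, -2.024]
contact_force: [0.7, -0.4, 0.3]
grip_width: 0.0852
```

```bash
python3 - <<'E'
from bench import r
from h import *
import pickle
o=r.get_obs();ci=r.camera_info("wrist");im=r.grab_frame("wrist")
pickle.dump((o,ci,im),open("w2.pkl","wb"))
print(o['clock'],o['tcp_pos'],R.from_rotvec(o['orientation']).as_matrix().round(3),o['joints'].round(2))
cv2.imwrite("pics/w2.png",im)
E
```

```text
2.9 [0.48663891 0.1879738  0.2319013 ] [[-0.002  0.358 -0.934]
 [ 0.002 -0.934 -0.358]
 [-1.    -0.002  0.001]] [-0.17  0.25 -0.37  1.9   0.1   1.01 -1.79]
```

View pics/w2.png

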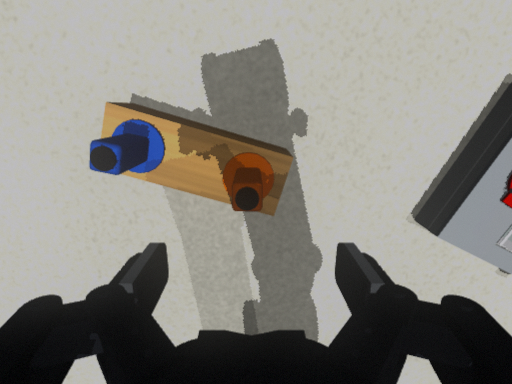

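The orange cap is at (246,198), with the disc at (248,177). The handle looks roughly square to the image. I'll zoom in for its yaw.

```bash
python3 - <<'E'
from h import *
im=cv2.imread("pics/w2.png")
z=cv2.resize(im[140:225,80:300],None,fx=3.6,fy=3.6,interpolation=cv2.INTER_CUBIC);
y=cv2.resize(im[145:220,215:280],None,fx=7,fy=7,interpolation=cv2.INTER_CUBIC)
y=cv2.convertScaleAbs(y,alpha=1.8)
cv2.imwrite("pics/w2z.png",y)
E
```

```text
(no output)
```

View pics/w2z.png

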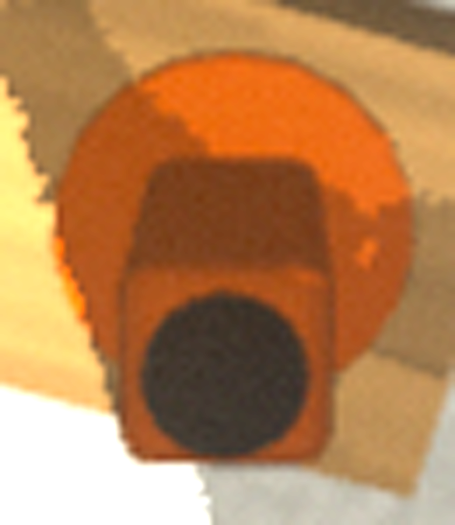

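```bash
python3 - <<'E'
from bench import r
from h import *
import pickle
o,ci,im=pickle.load(open("w2.pkl","rb"))
t=r.camera_info("top");s=r.camera_info("scene")
uv=(246.7,197.9)
print(plane(ci,uv,.145),tri([ray(t,(176.1,239.4)),ray(s,(355.2,188.1)),ray(ci,uv)]))
a,b=plane(ci,(215+130/7,145+265/7),.145),plane(ci,(215+325/7,145+265/7),.145)
print(np.linalg.norm(a-b),np.degrees(np.arctan2(*(b-a)[1::-1])))
M=R.from_rotvec(o['orientation'])
for p in(plane(ci,uv,.145),np.array([.4855,.191,.145])): print(M.inv().apply(p-o['tcp_pos']).round(4))
print(plane(ci,(215+234/7-.4,145+225/7-.4),.075))
E
```

```text
[0.48563525 0.19184327 0.145     ] (array([0.4850598 , 0.19153199, 0.14304352]), [np.float64(1.4), np.float64(1.3), np.float64(0.1)])
0.022911474688720602 -68.99929151184527
[ 0.0869 -0.0038 -0.0005]
[ 0.0869 -0.0031 -0.0001]
[0.4872742 0.1921205 0.075    ]
```

carry_out:
  targets: [0.085, 0.04, -0.0035, 0, 0, 0, 0, 0.085, 0.08, -0.0035, 0, 0, 0, 0, 0.085, 0.115, -0.0035, 0, 0, 0, 0, 0.085, 0.132, -0.0035, 0, 0, 0, 0, 0.085, 0.132, -0.0035, 0, 0, 0, 0, 0.0, 0.132, -0.0035, 0, 0, 0, 0, 0.0, 0.132, -0.0035, 0, 0, 0, 0, 0.0, 0.132, -0.0035, 0, 0, 0, 0, 0.0, 0.132, -0.0035, 0, 0, 0, 0, 0.0, 0.132, -0.0035, 0, 0, 0, 0, 0.0, 0.132, -0.0035, 0, 0, 0, 0, 0.0, 0.132, -0.0035, 0, 0, 0, 0]
  squeeze: 80

```text
clock: 4.45
tcp_pos: [0.4857, 0.1909, 0.1005]
orientation: [2.022, 0.375, -2.024]
contact_force: [-1.9, -0.7, 6.4]
grip_width: 0.0252
```

carry_out:
  targets: [0.0, -0.01, 0, 0, 0, 0, 0, 0.0, -0.04, 0, 0, 0, 0, 0, 0.0, -0.08, 0, 0, 0, 0, 0, 0.0, -0.12, 0, 0, 0, 0, 0, 0.0, -0.14, 0, 0, 0, 0, 0, 0.0, -0.14, 0, 0, 0, 0, 0]

```text
clock: 5.2
tcp_pos: [0.4865, 0.1911, 0.2422]
orientation: [2.026, 0.376, -2.02]
contact_force: [-0.2, -0.2, -1.6]
grip_width: 0.0253
```

```bash
python3 - <<'E'
from bench import r
from h import *
o=r.get_obs();print(o['clock'],o['tcp_pos'],o['contact_force'].round(1),o['grip_width'],o['joints'].round(2))
ims=[]
for n in("scene","wrist"):
    im=r.grab_frame(n);cv2.imwrite(f"pics/{n}3.png",im);ims.append(im)
s=cv2.resize(ims[0][100:260,280:440],(560,560),interpolation=cv2.INTER_CUBIC)
cv2.imwrite("pics/l3.png",np.hstack([cv2.convertScaleAbs(s,alpha=1.6)[:,120:520],cv2.resize(ims[1][100:384,150:354],(400,560))]))
E
```

```text
5.2 [0.48651891 0.19109578 0.24222804] [-0.2 -0.2 -1.6] 0.02526775550722381 [-0.17  0.24 -0.38  1.89  0.1   1.03 -1.8 ]
```

View pics/l3.png

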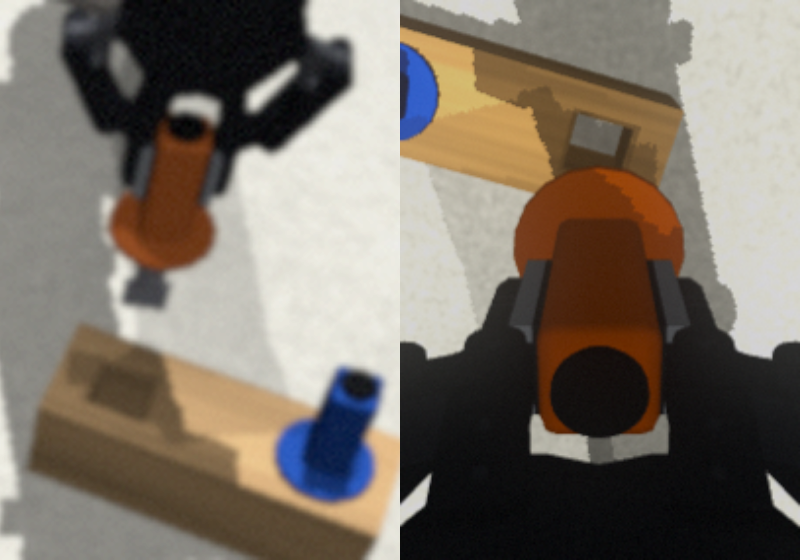

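The tool lifted cleanly. The blade's wide side runs along the jaw axis (tool y), the rack hole is empty, and the handle sits square in the pads. Carrying it over the latch with a 25° clockwise turn.

carry_out:
  targets: [0.0, 0, 0.03, 0.005, 0, 0, 0, 0.0, 0, 0.08, 0.015, 0.5, 0, 0, 0.0, 0, 0.13, 0.025, 1.2, 0, 0, 0.0, 0, 0.18, 0.035, 2, 0, 0, 0.0, 0, 0.23, 0.045, 2.8, 0, 0, 0.0, 0, 0.28, 0.055, 3.5, 0, 0, 0.0, 0, 0.33, 0.065, 4.2, 0, 0, 0.0, 0, 0.38, 0.075, 5, 0, 0, 0.0, 0, 0.43, 0.085, 5, 0, 0, 0.0, 0, 0.47, 0.092, 5, 0, 0, 0.0, 0, 0.486, 0.095, 5, 0, 0, 0.0, 0, 0.486, 0.095, 5, 0, 0]

```text
clock: 6.8
tcp_pos: [0.5692, -0.2979, 0.2376]
orientation: [-2.179, 0.078, 2.188]
contact_force: [0.1, -0.3, -2.2]
grip_width: 0.0251
```

```bash
python3 - <<'E'
from bench import r
from h import *
o=r.get_obs();print(o['clock'],o['tcp_pos'],o['contact_force'].round(1),o['moment'].round(2),o['joints'].round(2))
M=R.from_rotvec(o['orientation']);print(M.as_matrix().round(3))
for p in((.572,-.297,.168),): print(M.inv().apply(np.array(p)-o['tcp_pos']).round(4))
im=r.grab_frame("top");cv2.imwrite("pics/top4.png",im)
s=r.grab_frame("scene");cv2.imwrite("pics/scene4.png",s);w=r.grab_frame("wrist");cv2.imwrite("pics/wrist4.png",w)
cv2.imwrite("pics/l4.png",np.hstack([cv2.resize(cv2.convertScaleAbs(s[70:230,80:240],alpha=1.5),(400,400),interpolation=cv2.INTER_CUBIC),cv2.resize(w[100:384,150:354],(400,400))]))
E
```

```text
6.8 [ 0.56919481 -0.29785874  0.23760351] [ 0.1 -0.3 -2.2] [0.07 0.03 0.01] [ 0.42  0.42 -0.04  1.63  0.02  1.1  -1.28]
[[-0.004 -0.073 -0.997]
 [ 0.002 -0.997  0.073]
 [-1.    -0.002  0.004]]
[ 0.0696 -0.0009 -0.003 ]
```

View pics/l4.png

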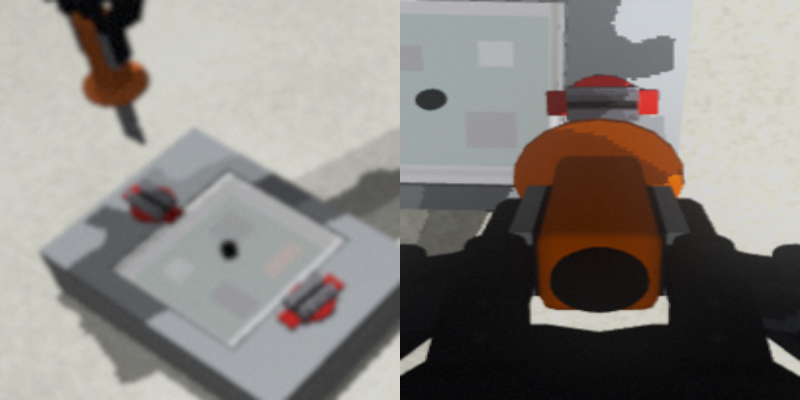

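```bash
python3 - <<'E'
from bench import r
from h import *
import pickle
im=cv2.imread("pics/wrist4.png");g=cv2.cvtColor(im,cv2.COLOR_BGR2GRAY)
for c in(240,252,262): print(c,list(g[158:186,c]))
k=mask(im,(0,120,60),(6,255,255))|mask(im,(172,120,60),(180,255,255))
n,l,s,ce=cv2.connectedComponentsWithStats(k[140:190,200:310])
print([(s[i],ce[i].round(1)) for i in range(1,n) if s[i][4]>15])
ci=r.camera_info("wrist");_,c1,_=pickle.load(open("w1.pkl","rb"))
for u,v in((253,172.5),(253,173.5)):
    print([plane(ci,(u,v),z)[:2].round(4) for z in(.068,.075,.082)],tri([ray(c1,(250,193.3)),ray(ci,(u,v))]))
E
```

```text
240 [np.uint8(64), np.uint8(63), np.uint8(65), np.uint8(63), np.uint8(70), np.uint8(77), np.uint8(78), np.uint8(76), np.uint8(76), np.uint8(69), np.uint8(66), np.uint8(62), np.uint8(62), np.uint8(55), np.uint8(43), np.uint8(41), np.uint8(38), np.uint8(40), np.uint8(47), np.uint8(58), np.uint8(72), np.uint8(74), np.uint8(73), np.uint8(75), np.uint8(72), np.uint8(71), np.uint8(71), np.uint8(60)]
252 [np.uint8(67), np.uint8(66), np.uint8(66), np.uint8(65), np.uint8(78), np.uint8(97), np.uint8(89), np.uint8(86), np.uint8(79), np.uint8(70), np.uint8(63), np.uint8(63), np.uint8(64), np.uint8(55), np.uint8(43), np.uint8(40), np.uint8(39), np.uint8(39), np.uint8(53), np.uint8(60), np.uint8(71), np.uint8(74), np.uint8(74), np.uint8(81), np.uint8(84), np.uint8(89), np.uint8(71), np.uint8(73)]
262 [np.uint8(70), np.uint8(67), np.uint8(68), np.uint8(66), np.uint8(83), np.uint8(99), np.uint8(98), np.uint8(93), np.uint8(91), np.uint8(80), np.uint8(75), np.uint8(75), np.uint8(74), np.uint8(66), np.uint8(60), np.uint8(60), np.uint8(60), np.uint8(49), np.uint8(54), np.uint8(83), np.uint8(105), np.uint8(112), np.uint8(109), np.uint8(110), np.uint8(109), np.uint8(110), np.uint8(111), np.uint8(83)]
[(array([ 38,  14,  30,   8, 163], dtype=int32), array([52.4, 17.6])), (array([ 25,  25,  11,  17, 164], dtype=int32), array([29.5, 33.1])), (array([ 71,  24,  11,  17, 165], dtype=int32), array([76. , 31.9]))]
[array([ 0.5734, -0.2972]), array([ 0.575 , -0.2973]), array([ 0.5765, -0.2974])] (array([ 0.57399174, -0.29682471,  0.0746501 ]), [np.float64(1.0), np.float64(1.0)])
[array([ 0.5723, -0.2971]), array([ 0.5738, -0.2972]), array([ 0.5754, -0.2973])] (array([ 0.57248904, -0.2969614 ,  0.07092816]), [np.float64(0.5), np.float64(0.5)])
```

carry_out:
  targets: [0.0, 0.02, -0.001, -0.003, -0.25, 0, 0, 0.0, 0.045, -0.001, -0.003, -0.25, 0, 0, 0.0, 0.058, -0.001, -0.003, -0.25, 0, 0, 0.0, 0.064, -0.001, -0.003, -0.25, 0, 0, 0.0, 0.066, -0.001, -0.003, -0.25, 0, 0, 0.0, 0.068, -0.001, -0.003, -0.25, 0, 0, 0.0, 0.07, -0.001, -0.003, -0.25, 0, 0, 0.0, 0.07, -0.001, -0.003, -0.25, 0, 0]

```text
clock: 7.95
tcp_pos: [0.573, -0.2942, 0.1689]
orientation: [-2.194, 0.049, 2.199]
contact_force: [-0.2, -0.2, -2.0]
grip_width: 0.0251
```

carry_out:
  targets: [0.0, 0.001, 0.0025, 0, 0, 0, 0, 0.0, 0.003, 0.0025, 0, 0, 0, 0, 0.0, 0.005, 0.0025, 0, 0, 0, 0, 0.0, 0.005, 0.0025, 0, 0, 0, 0]

```text
clock: 8.45
tcp_pos: [0.5728, -0.2966, 0.1636]
orientation: [-2.193, 0.049, 2.199]
contact_force: [0.0, 0.1, -1.5]
grip_width: 0.0253
```

carry_out:
  targets: [0.0, 0.001, 0, 0, 0, 0, 0, 0.0, 0.002, 0, 0, 0, 0, 0, 0.0, 0.003, 0, 0, 0, 0, 0, 0.0, 0.003, 0, 0, 0, 0, 0]

```text
clock: 8.95
tcp_pos: [0.5727, -0.2966, 0.1605]
orientation: [-2.193, 0.049, 2.2]
contact_force: [-0.5, 0.7, -2.2]
grip_width: 0.0252
```

carry_out:
  targets: [0.0, 0.001, 0, 0, 0, 0, 0, 0.0, 0.002, 0, 0, 0, 0, 0, 0.0, 0.003, 0, 0, 0, 0, 0, 0.0, 0.003, 0, 0, 0, 0, 0]

```text
clock: 9.45
tcp_pos: [0.5729, -0.2966, 0.1585]
orientation: [-2.194, 0.049, 2.199]
contact_force: [-1.8, -0.1, 5.2]
grip_width: 0.0254
```

The blade is seated on the slot floor, with about 7 N of contact. I'll back off 1.5 mm and turn counterclockwise.

carry_out:
  targets: [0.0, -0.0015, 0, 0, 0, 0, 0, 0.0, -0.0015, 0, 0, -1, 0, 0, 0.0, -0.0015, 0, 0, -2, 0, 0, 0.0, -0.0015, 0, 0, -3, 0, 0, 0.0, -0.0015, 0, 0, -4, 0, 0, 0.0, -0.0015, 0, 0, -5, 0, 0, 0.0, -0.0015, 0, 0, -6, 0, 0, 0.0, -0.0015, 0, 0, -7, 0, 0, 0.0, -0.0015, 0, 0, -8, 0, 0, 0.0, -0.0015, 0, 0, -9, 0, 0, 0.0, -0.0015, 0, 0, -10, 0, 0, 0.0, -0.0015, 0, 0, -10, 0, 0]

```text
clock: 10.95
tcp_pos: [0.5725, -0.2969, 0.1598]
orientation: [1.734, 0.762, -1.737]
contact_force: [-0.9, -0.9, -1.1]
grip_width: 0.0252
```

```bash
python3 - <<'E'
from bench import r
from h import *
o=r.get_obs();M=R.from_rotvec(o['orientation']).as_matrix();print(o['clock'],o['tcp_pos'],M.round(3),o['contact_force'].round(1),o['moment'].round(2),o['joints'].round(2),"blade az",np.degrees(np.arctan2(M[1,1],M[0,1])))
E
```

```text
10.95 [ 0.5725057  -0.29689941  0.15976082] [[-0.003  0.734 -0.679]
 [ 0.003 -0.679 -0.734]
 [-1.    -0.004  0.   ]] [-0.9 -0.9 -1.1] [-0.09  0.31  0.02] [ 0.57  0.51 -0.25  1.68  0.15  0.97 -0.49] blade az -42.7623499899409
```

carry_out:
  targets: [0.0, 0, 0, 0, -1, 0, 0, 0.0, 0, 0, 0, -2, 0, 0, 0.0, 0, 0, 0, -3, 0, 0, 0.0, 0, 0, 0, -4, 0, 0, 0.0, 0, 0, 0, -5, 0, 0, 0.0, 0, 0, 0, -6, 0, 0, 0.0, 0, 0, 0, -7, 0, 0, 0.0, 0, 0, 0, -8, 0, 0, 0.0, 0, 0, 0, -9, 0, 0, 0.0, 0, 0, 0, -9, 0, 0, 0.0, 0, 0, 0, -9, 0, 0]

```text
clock: 12.32
tcp_pos: [0.5725, -0.2973, 0.1598]
orientation: [1.183, 1.23, -1.183]
contact_force: [0.6, -0.6, -0.3]
grip_width: 0.0253
```

```bash
python3 - <<'E'
from bench import r
from h import *
o=r.get_obs();M=R.from_rotvec(o['orientation']).as_matrix();print(o['clock'],o['tcp_pos'],o['contact_force'].round(1),o['moment'].round(2),o['joints'].round(2),"blade az",np.degrees(np.arctan2(M[1,1],M[0,1])))
s=r.grab_frame("scene");cv2.imwrite("pics/scene5.png",s);w=r.grab_frame("wrist");cv2.imwrite("pics/wrist5.png",w)
cv2.imwrite("pics/l5.png",np.hstack([cv2.resize(cv2.convertScaleAbs(s[70:230,80:240],alpha=1.5),(400,400),interpolation=cv2.INTER_CUBIC),cv2.resize(w[60:384,90:414],(400,400))]))
E
```

```text
12.325 [ 0.57250052 -0.29725783  0.15976341] [ 0.6 -0.6 -0.3] [-0.32  0.16 -0.02] [ 0.69  0.54 -0.43  1.67  0.25  0.99  0.21] blade az 2.0872066483574865
```

View pics/l5.png

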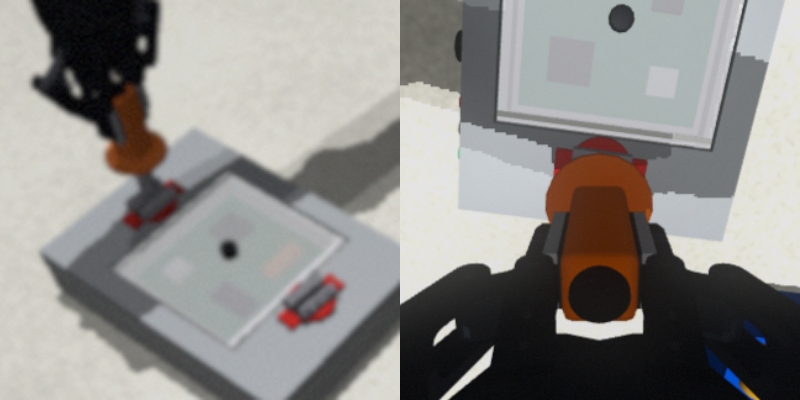

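The fastener turned, and its wing now lies along the panel edge. Easing the blade back, lifting, and returning to the rack.

carry_out:
  targets: [0.0, 0, 0, 0, 0.8, 0, 0, 0.0, -0.01, 0, 0, 0.8, 0, 0, 0.0, -0.03, 0, 0, 0.8, 0, 0, 0.0, -0.06, 0, 0, 0.8, 0, 0, 0.0, -0.085, 0, 0, 0.8, 0, 0, 0.0, -0.09, -0.005, -0.04, 2, 0, 0, 0.0, -0.09, -0.012, -0.09, 3.5, 0, 0, 0.0, -0.09, -0.02, -0.14, 5, 0, 0, 0.0, -0.09, -0.027, -0.19, 6.5, 0, 0, 0.0, -0.09, -0.034, -0.24, 8, 0, 0, 0.0, -0.09, -0.04, -0.28, 9, 0, 0, 0.0, -0.09, -0.042, -0.3, 9.5, 0, 0]

```text
clock: 13.92
tcp_pos: [0.5194, 0.0041, 0.2525]
orientation: [1.764, 0.729, -1.762]
contact_force: [0.5, -0.3, -1.8]
grip_width: 0.0252
```

```bash
cat > g.py <<'E'
from bench import r
from h import *
o=r.get_obs();M=R.from_rotvec(o['orientation']);m=M.as_matrix()
print(o['clock'],o['tcp_pos'].round(4),o['contact_force'].round(1),o['joints'].round(2))
T=np.array([.4857,.1909,.1005]);az=np.degrees(np.arctan2(m[1,1],m[0,1]))
print("shift to grasp pose",M.inv().apply(T-o['tcp_pos']).round(4),"turn units",(az+69.1)/5,"tilt",m[2].round(4))
E
python3 g.py
```

```text
13.925 [0.5194 0.0041 0.2525] [ 0.5 -0.3 -1.8] [ 0.26  0.23 -0.45  1.87  0.11  1.06 -1.02]
shift to grasp pose [ 0.1525 -0.1559 -0.1075] turn units 4.781066278109885 tilt [-1.     -0.0021 -0.0015]
```

carry_out:
  targets: [0.0, 0, -0.03, -0.02, 0.8, 0, 0, 0.0, 0, -0.07, -0.048, 2, 0, 0, 0.0, 0, -0.11, -0.076, 3.5, 0, 0, 0.0, 0, -0.145, -0.1, 4.8, 0, 0, 0.0, 0, -0.156, -0.1075, 4.8, 0, 0, 0.0, 0, -0.156, -0.1075, 4.8, 0, 0, 0.0, 0, -0.156, -0.1075, 4.8, 0, 0]

```text
clock: 14.8
tcp_pos: [0.4864, 0.1889, 0.2533]
orientation: [2.025, 0.372, -2.025]
contact_force: [-0.0, -0.6, -1.3]
grip_width: 0.0252
```

```bash
python3 g.py;  python3 - <<'E'
from bench import r
from h import *
s=r.grab_frame("top");w=r.grab_frame("wrist");cv2.imwrite("pics/wrist6.png",w);cv2.imwrite("pics/top6.png",s)
cv2.imwrite("pics/l6.png",np.hstack([cv2.resize(s[140:250,280:430],(400,293),interpolation=cv2.INTER_CUBIC),cv2.resize(w[110:240,170:347],(400,293))]))
E
```

```text
14.8 [0.4864 0.1889 0.2533] [-0.  -0.6 -1.3] [-0.06  0.24 -0.5   1.87  0.13  1.06 -1.82]
shift to grasp pose [ 0.1528 -0.0018  0.    ] turn units -0.03504953258248804 tilt [-1.0e+00 -1.7e-03 -7.0e-04]
```

View pics/l6.png

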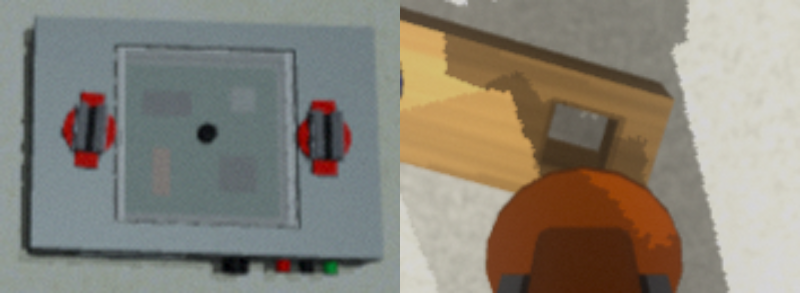

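Both wings now lie along the panel edges. Lowering into the hole.

carry_out:
  targets: [0.0, 0.03, -0.002, 0, 0, 0, 0, 0.0, 0.06, -0.002, 0, 0, 0, 0, 0.0, 0.075, -0.002, 0, 0, 0, 0, 0.0, 0.085, -0.002, 0, 0, 0, 0, 0.0, 0.095, -0.002, 0, 0, 0, 0, 0.0, 0.105, -0.002, 0, 0, 0, 0, 0.0, 0.105, -0.002, 0, 0, 0, 0]

```text
clock: 15.78
tcp_pos: [0.4852, 0.1908, 0.1475]
orientation: [2.024, 0.371, -2.026]
contact_force: [1.0, -0.3, -2.0]
grip_width: 0.0248
```

```bash
python3 g.py
```

```text
15.775 [0.4852 0.1908 0.1475] [ 1.  -0.3 -2. ] [-0.1   0.37 -0.48  1.97  0.22  0.85 -1.91]
shift to grasp pose [ 0.047   0.0001 -0.0005] turn units -0.0438236347799517 tilt [-1.0e+00 -1.9e-03  7.0e-04]
```

Tip is at about 55 mm, inside the hole with no contact. Continuing down.

carry_out:
  targets: [0.0, 0.015, 0, 0, 0, 0, 0, 0.0, 0.03, 0, 0, 0, 0, 0, 0.0, 0.04, 0, 0, 0, 0, 0, 0.0, 0.044, 0, 0, 0, 0, 0, 0.0, 0.046, 0, 0, 0, 0, 0, 0.0, 0.046, 0, 0, 0, 0, 0]

```text
clock: 16.52
tcp_pos: [0.4854, 0.191, 0.1017]
orientation: [2.025, 0.372, -2.026]
contact_force: [-0.3, -0.1, -1.5]
grip_width: 0.0254
```

carry_out:
  targets: [0.0, 0.001, 0, 0, 0, 0, 0, 0.0, 0.001, 0, 0, 0, 0, 0, 0.085, 0.001, 0, 0, 0, 0, 0, 0.085, 0.001, 0, 0, 0, 0, 0, 0.085, 0.001, 0, 0, 0, 0, 0, 0.085, 0.001, 0, 0, 0, 0, 0, 0.085, 0.001, 0, 0, 0, 0, 0, 0.085, 0.001, 0, 0, 0, 0, 0, 0.085, -0.02, 0, 0, 0, 0, 0, 0.085, -0.06, 0, 0, 0, 0, 0, 0.085, -0.11, 0, 0, 0, 0, 0, 0.085, -0.13, 0, 0, 0, 0, 0]

```text
clock: 18.02
tcp_pos: [0.4866, 0.1915, 0.2347]
orientation: [2.03, 0.372, -2.022]
contact_force: [0.6, -0.0, -0.6]
grip_width: 0.0847
```

```bash
python3 g.py;  python3 - <<'E'
from bench import r
from h import *
s=r.grab_frame("top");ci=r.camera_info("wrist");w=r.grab_frame("wrist");c=r.grab_frame("scene")
cv2.imwrite("pics/l7.png",np.hstack([cv2.resize(w,(400,300)),cv2.resize(c[100:280,60:440],(400,190)) if 0 else cv2.resize(c,(400,300))]))
g=cv2.cvtColor(w,cv2.COLOR_BGR2GRAY)[170:225,215:280]
k,l,st,ce=cv2.connectedComponentsWithStats((g<45).astype(np.uint8))
for i in range(1,k):
    if st[i][4]>100: print(ce[i]+[215,170],st[i],plane(ci,ce[i]+[215,170],.145))
d=cv2.absdiff(s,cv2.imread("pics/top0.png"));print("nut region diff",d[232:270,105:142].mean(),"driver",d[225:262,165:202].mean())
E
```

```text
18.025 [0.4866 0.1915 0.2347] [ 0.6 -0.  -0.6] [-0.06  0.26 -0.51  1.89  0.15  1.02 -1.84]
shift to grasp pose [0.1342 0.0005 0.0016] turn units -0.04309755525233072 tilt [-1.     -0.002  -0.0041]
[251.65413534 177.09398496] [ 23   0  27  15 266] [0.50405898 0.19796692 0.145     ]
[251.6255814  199.78604651] [ 25  18  24  24 430] [0.48551141 0.19098097 0.145     ]
nut region diff 41.79208155523945 driver 42.12563915266618
```

View pics/l7.png

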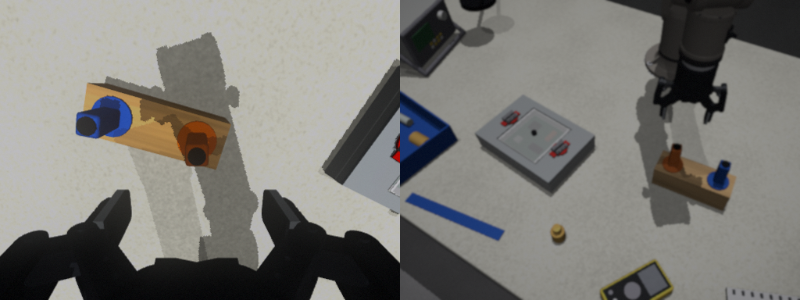

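```bash
python3 -c "
from bench import r
print(r.hand_in())"
```

```text
the job is handed in; nothing more can be done
None
```

I opened the shut fastener with the orange screwdriver, put the screwdriver back upright in its own hole, and handed the job in at about 18 s. The hand-in reports no verdict.

- **Fastener:** I seated the blade in the slot (about 7 N on the slot floor) and turned the tool about 95° counterclockwise. The top view afterwards showed both wings lying along the panel edges, so both fasteners read as open. I judged the angle from the picture and did not measure it.
- **Screwdriver:** its end cap is at (0.4855, 0.1910), about 1 mm from where it started, and it stands upright in the pictures. The gripper is open and clear above it.
- **Nut driver:** it looks unmoved in the last pictures. My image-difference check told me nothing, because the arm blocked the top camera over both tools (about 42 for each). I only have the visual check, and nothing came near it.
- **Disagreement in the measurements:** estimates of the slot centre differed by up to about 4 mm, depending on the height I assumed for the head. The slot's flared mouth allowed for this, and the blade went in without side force.

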